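# Close the balance's draft shield and tare it

## Task

Make the balance ready for weighing into the small glass dish on its pan: hook a fingertip behind the upright lip of the sliding lid and gently draw the lid fully shut over the chamber, and then, with the lid shut, press the long tare key all the way down and let it come up again. Everything is only touched with the fingertips: grip and lift nothing, leave the small round on/off key alone, and do not disturb the dish or the other loose things on the bench.

Things in the scene. Friction and masses are not known exactly. Their poses are not given: they have to be found in the camera images.
- balance: Compact lab balance, fixed, 250 mm deep (x) and 170 mm wide (y). Origin: centre of its underside; x points from its front (keys, robot side) to its rear, y to its left, z up. Key deck at z = 51 mm; sloped display housing behind the keys (x -80 to -32 mm, top z = 75 mm); then the glass chamber (x -25 to 121, y -79 to 79 mm), walls and side guide rails up to z = 166 mm.
- lid_pane (a joint): Opening (m) of the sliding lid, the front half of the chamber's glass roof: 0 = fully shut against the front sill, 0.064 = fully open, slid along the balance's +x over the fixed rear pane. It only slides, cannot be lifted, stays where it is left, and needs about 1.5 N to move.
- lid_lip (a point): Middle of the rear face (side away from the robot), at the top edge, of the lid's upright aluminium finger lip: 50 mm wide along the balance's y, 4 mm thick, 18 mm high. It stands at the lid's front edge; behind it bare glass runs 70 mm to the rear, 18 mm below this point. Rides with the lid; when shut at x = -12, y = 0, z = 178.5 mm in the balance's frame.
- tare_key (a joint): Travel of the tare key in m: 0 = up, 0.004 = pressed all the way down; its spring takes about 3.6 N at the bottom and brings it up again.
- tare_top (a point): Centre of the top face of the long grey tare key (16 mm along the balance's x, 32 mm along y) on the front deck, right of the middle seen from the front: x = -101, y = -40, z = 57 mm in the balance's frame. Pressed straight down.
- power_key (a joint): Travel of the on/off key in m: 0 = up, 0.004 = down. Not to be pressed.
- power_top (a point): Centre of the top of the small round on/off key (16 mm across), on the same deck 76 mm to the left of the tare key. Leave alone.
- petri_dish: Open glass dish, 60 mm across, 14 mm high, standing loose on the balance's steel pan inside the chamber (pan top 64 mm above the bench). Origin: centre of its underside. Not to be disturbed.
- vial_rack: Vial rack 66 x 142 x 40 mm with three capped vials in it, loose on the bench right of the balance. Origin: centre of its underside. Bystander.
- vial_1: Capped glass vial, 27 mm across, 66 mm high, standing in the rack. Origin: centre of its underside. Bystander.
- vial_3: Another capped vial in the rack, same size. Bystander.
- vial_0: Another capped vial in the rack, same size. Bystander.
- vial_5: Capped glass vial, 27 mm across, 66 mm high, standing alone on the bench near the front right of the balance. Origin: centre of its underside. Bystander.
- spatula_a: Steel spatula, 166 mm long along its y, lying on the bench. Origin: centre of its underside. Bystander.
- jar_1: Screw-capped jar, 50 mm across, 72 mm high, standing on the bench. Origin: centre of its underside. Bystander.
- funnel: Powder funnel standing on its rim, 69 mm across, 66 mm high. Origin: centre of its underside. Bystander.
- wash_bottle: Wash bottle with a bent spout, 73 mm across, 172 mm high. Origin: centre of its underside. Bystander.
- feeder_corner (a point): Near left upper corner of the column of the tall fixed powder feeder standing right of and behind the balance. The feeder fills y = 0.03 to 0.29 m from here (x = 0.56 m) to the rear, up to 0.47 m high; further right the sizer fills x > 0.47 m, y = -0.62 to -0.08 m, up to 0.38 m high. Reach the balance along the front of the bench, clear of both.

How it is judged:
On the way, in this order (a step that is already met when the one before it is completed fails the run):
1. the lid is drawn fully shut (gap under 3 mm) (value of joint lid_pane below 0.003 m), for 0.2 s.
2. with the lid shut, the tare key is pressed down (past 2.5 of its 4 mm) (value of joint lid_pane below 0.003 m and value of joint tare_key above 0.0025 m), for 0.05 s.
At the end, for the whole second after the job is handed in: The lid is shut (gap under 3 mm), both keys are up again, and the dish stands at rest on the pan within 8 mm of where it was (value of joint lid_pane below 0.003 m and value of joint each of tare_key, power_key below 0.001 m and z of petri_dish in the frame of balance between 0.062 and 0.067 m and distance of petri_dish from where it was at the start of the episode below 0.008 m and linear speed of petri_dish below 0.01 m/s); the robot touches nothing.
It fails at once if the tare key is pressed (past 2 mm) while the lid is still open (gap over 4 mm) (value of joint tare_key above 0.002 m and value of joint lid_pane above 0.004 m).
It fails at once if the on/off key is pressed (past 2 mm) (value of joint power_key above 0.002 m).
It fails at once if the balance is gripped or pushed roughly (over 35 N) (contact force between the fingers and balance above 35 N).
It fails at once if the dish is touched, or shifted or lifted by more than 8 mm (distance of petri_dish from where it was at the start of the episode above 0.008 m or contact force between the fingers and petri_dish above 0.3 N).
It fails at once if another loose thing on the bench is shifted, tipped or lifted (over 15 mm) (distance of any of vial_rack, vial_1, vial_3, vial_0, vial_5, spatula_a, jar_1, funnel, wash_bottle from where it was at the start of the episode above 0.015 m or angle between any of vial_5, vial_1, vial_3, vial_0, jar_1, funnel, wash_bottle's own z axis and vertical above 0.5 rad).
It also fails if it takes over 40 s, if anything falls off the work surface, if the arm or the gripper's body presses on something with over 40 N, if the wrist force passes 120 N, or if a joint passes its speed limit or range.

## Robot

A 6-joint arm with a two-finger parallel gripper is mounted at the origin on a cart in front of the work surface, level with it; the furniture and walls round the work are solid. World frame = base frame: x ahead of the robot, y to its left, z up, the work surface at z = 0. Lengths are in m, angles in rad, forces in N, time in s.
With the tool pointing down it reaches from about 0.3 to 0.75 m from the base axis. Payload 8.5 kg.
Tool frame: the origin (TCP) lies at the very end of the fingers, on their centre line; the grasp point (between the pads) lies 19 mm behind it (ctrl.tcp_to_grasp is the distance from the TCP to the grasp point, in m); z points along the fingers, y is the direction in which the jaws open and shut (so a half turn about z gives the same grasp; the last joint's range is limited). The gripper opens to 88 mm and grips with 3 to 60 N. Pads are 18 mm wide; open, the fingers measure 123 mm over their backs; the gripper's body (75 mm by 187 mm) begins 45 mm behind the grasp point.
Start: joints at [-1.494, 0.381, 1.297, -0, 1.464, -0.215], TCP at [0.158, -0.527, 0.239] pointing down, gripper open.
Joint ranges: [-3.11, 3.11], [-0.89, 2.33], [0.22, 2.48], [-1.42, 4.56], [0.17, 2.85], [-2.88, 2.88]. Speed limits (rad/s): [2.39, 2.39, 3.14, 3.14, 3.14, 3.14].

## Interface

Orientations are given as a unit quaternion [x, y, z, w].
In Python, from rig import monitor, eyes, ticket, ctrl gives the robot as it stands. The module is installed in compiled form; this text tells all that it offers.
- The arm moves only by the tool step_arm, never from a script. Its argument "targets" is a list that holds one entry, the list of rows, each a list of 7 numbers: the closure, from -1 (fully open) to 1 (shut), then the shift along the tool's x, y, z scaled (see below), then the turn, a rotation vector about the tool's x, y, z scaled (see below). In form: [[[hand, tx, ty, tz, ax, ay, az], ...]]. A call has 1 to 12 rows; each row shifts and turns the commanded pose from where the row before left it, along the tool's axes as they then stand; what a row does not reach is not made up. The controller multiplies each number of a shift by 0.03 m and each number of a turn by 0.1 rad. A row lasts 1/8 s, in which the tool goes at most 62.5 mm and 10.7 degrees, less where a joint would pass 70% of its speed; a pose out of reach is approached as far as the arm can. A call with a number of a shift or a turn outside -1 to 1 is refused whole. A call with a gripper value outside its range is refused whole. The fingers move at their own pace and stop on an object; "force" is the grip in N (left out, the last holds). Time passes only in rows, so rows that do not move let the fingers close. It gives the time, the measured TCP pose, the force and the opening at its end, in the units of the state.
- monitor.state(): the state, without advancing time (a new reading comes with each control period).
- eyes.grab_frame(name): name is "scene" or "top"; returns (picture, depth): 384x512x3 uint8, blue, green, red; 384x512 float32, m along the optical axis (not along the pixel's ray), 0 where there is no reading.
- eyes.get_calibration(name): a dict with "intrinsics" (3x3 intrinsics, pixels), "view" (4x4, takes a point from world to camera coordinates). Camera axes: x right, y up, looking along -z (the intrinsics and any distortion apply to the point x, -y, -z); pixel columns grow to the right and rows downward; lengths in m; the calibration is good to about 2 mm. A picture is of the moment at which its call begins. get_calibration takes no time and is no camera call.
- ticket.job_done(): hands the job in, once; it reports no verdict.
Trained networks look in the newest picture that a camera, given by its name, has taken for a name from the list of things; names that differ only in an ending like _2 or _b are one class to them, and where a whole thing is asked for, a point or a joint stands for the part that bears it (a point fixed in the world has none). Each returns a list of dicts, best first, with "confidence" (0 to 1); they miss things now and then, are a little off and sometimes report something else, mostly with a low value. They report only what shows in the picture. A call takes as long as a camera call.
- eyes.boxes_of(label, camera): "position" ([x, y, z] in m, in the coordinates of the camera as it stood for that picture, good to about 4 mm: the middle of the surface that is visible of it).
The state is a dict: "t": time; "joint_pos": joint angles; "dq": joint speeds; "effort": joint torques, N m; "eef_pos": TCP position; "orientation": TCP orientation; "ft_force": force on the tool from outside, world axes, zero at the start; "ft_torque": the same for the moment, N m; "width": opening from 0.0 (shut) to 1.0 (fully open).
Only numpy, scipy, OpenCV 4.12 (cv2) and the standard library are available. Lean on these libraries where they do the work, as an engineer would, in place of code of your own. Each camera call takes 0.05 s, during which the arm holds its last target.

## Working session

There is one attempt and no reset: what is moved stays moved. The work goes in short steps, Python scripts to look and compute and a tool call to move; the robot and the scene stay as the last step left them, time stands still between calls to the robot, and variables do not carry over. Pictures are saved under pics/ and viewed, and the job is handed in when it is done.

Besides the shell and the picture viewer there is one more tool, called after "Emit:" as name(argument=value, ...) on one line, values as JSON. step_arm: Moves the arm, as the interface text tells. Its arguments: {"type":"object","properties":{"targets":{"type":"array"},"force":{"type":"number"}},"required":["targets"]}

```bash
mkdir -p pics; cat > h.py <<'E'
import numpy as np, cv2
from rig import monitor, eyes, ticket, ctrl
def cal(n):
    c=eyes.get_calibration(n); return np.array(c["intrinsics"]),np.array(c["view"])
def c2w(n,p):
    K,V=cal(n); return (np.linalg.inv(V)@np.r_[p,1])[:3]
def pix2w(n,u,v,d):
    K,V=cal(n); x=(u-K[0,2])/K[0,0]*d; y=(v-K[1,2])/K[1,1]*d
    return c2w(n,[x,-y,-d])
def w2pix(n,p):
    K,V=cal(n); q=V@np.r_[p,1]; q=np.array([q[0],-q[1],-q[2]]); r=K@q; return r[:2]/r[2]
E
python3 - <<'E'
from h import *
for n in ["scene","top"]:
    im,d=eyes.grab_frame(n); cv2.imwrite(f"pics/{n}0.png",im); np.save(f"{n}0.npy",d)
    print(n,eyes.get_calibration(n))
    for l in ["balance","lid_lip","tare_top","power_top","petri_dish","vial_5","jar_1","wash_bottle","spatula_a"]:
        for b in eyes.boxes_of(l,n)[:2]:
            w=c2w(n,b["position"]); print(l,round(b["confidence"],2),w.round(3),w2pix(n,w).round())
print(monitor.state())
E
```

```text
scene {'intrinsics': array([[484.73709298,   0.        , 251.48972598],
       [  0.        , 484.73709298, 197.26270762],
       [  0.        ,   0.        ,   1.        ]]), 'view': array([[-0.57387096, -0.8189406 , -0.00290109,  0.34564736],
       [ 0.5936092 , -0.41840566,  0.68743351, -0.4081147 ],
       [-0.56418104,  0.39277601,  0.72624153, -1.45289452],
       [ 0.        ,  0.        ,  0.        ,  1.        ]])}
balance 0.86 [0.494 0.42  0.081] [161. 273.]
lid_lip 0.81 [0.565 0.443 0.16 ] [140. 246.]
lid_lip 0.31 [0.552 0.434 0.064] [149. 265.]
tare_top 0.43 [0.437 0.326 0.057] [197. 275.]
power_top 0.71 [0.566 0.442 0.159] [140. 245.]
power_top 0.53 [ 0.442 -0.115  0.106] [305. 204.]
petri_dish 0.56 [0.554 0.436 0.063] [148. 266.]
vial_5 0.66 [0.423 0.083 0.055] [262. 243.]
vial_5 0.62 [0.384 0.184 0.052] [244. 266.]
jar_1 0.82 [ 0.61  -0.031  0.05 ] [257. 197.]
jar_1 0.65 [0.495 0.42  0.081] [161. 272.]
wash_bottle 0.76 [ 0.44  -0.118  0.105] [306. 205.]
spatula_a 0.51 [0.373 0.027 0.002] [284. 255.]
top {'intrinsics': array([[432.73853443,   0.        , 256.79945749]
[... 941 characters left out ...]
 [0.374 0.004 0.006] [274. 225.]
{'t': 1.0, 'joint_pos': array([-1.49429243e+00,  3.80574037e-01,  1.29739415e+00, -2.23697213e-05,
        1.46358236e+00, -2.15308048e-01]), 'dq': array([ 0.00138642,  0.00114552, -0.00084671,  0.00055317, -0.00125751,
       -0.00095374]), 'effort': array([ 1.42733432e-03, -4.37802207e+01, -2.24731618e+01,  7.14777969e-02,
        3.14006000e-02, -7.98046898e-06]), 'eef_pos': array([ 0.1582153 , -0.52673635,  0.23876432]), 'orientation': array([ 9.89374419e-01,  1.45390020e-01, -1.25535286e-05,  2.02266445e-05]), 'ft_force': array([-0.19326077, -0.28670417,  0.53317912]), 'ft_torque': array([0.01497338, 0.0674768 , 0.01211475]), 'width': 0.9986948881790121}
```

```bash
python3 - <<'E'
import cv2
a=cv2.imread("pics/top0.png"); cv2.imwrite("pics/topc.png",cv2.resize(a[100:280,80:320],None,fx=3.3,fy=3.3,interpolation=cv2.INTER_CUBIC))
a=cv2.imread("pics/scene0.png"); cv2.imwrite("pics/scenec.png",cv2.resize(a[170:350,60:300],None,fx=3.3,fy=3.3,interpolation=cv2.INTER_CUBIC))
E
```

```text
(no output)
```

View pics/topc.png

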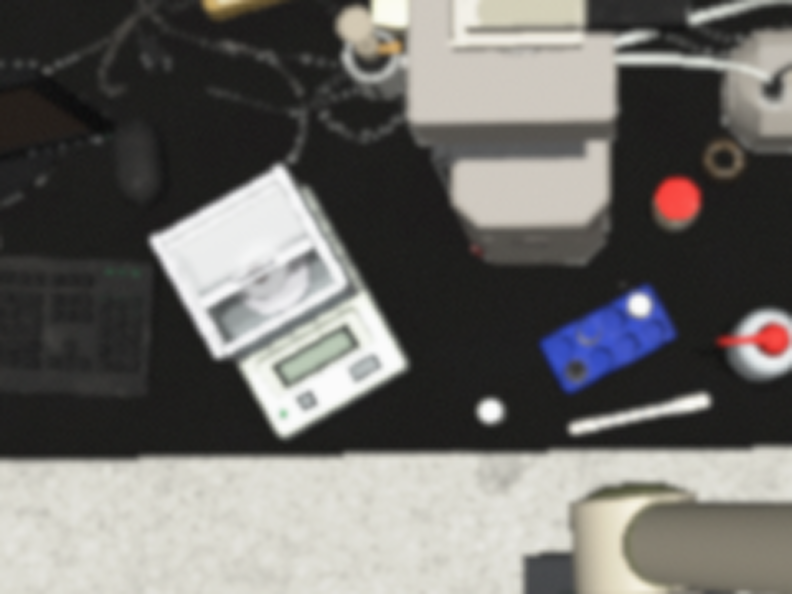

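View pics/scenec.png

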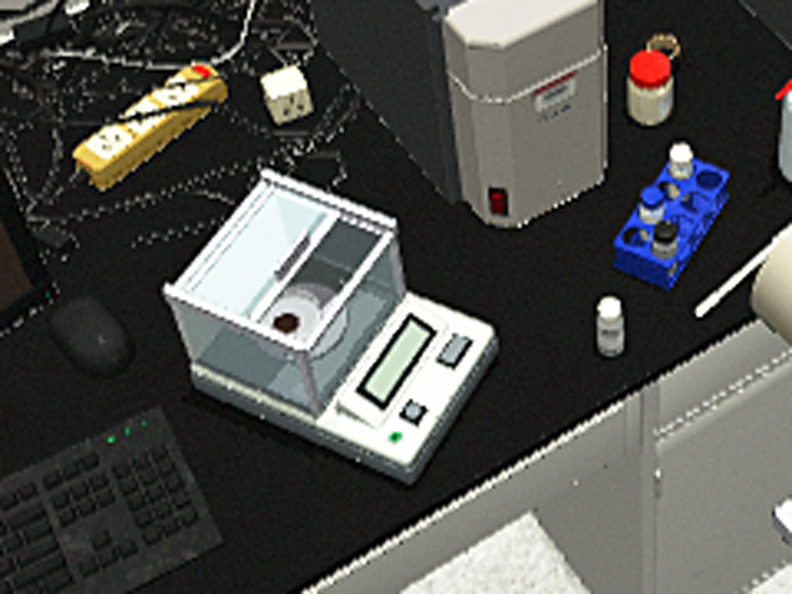

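View pics/scene0.png

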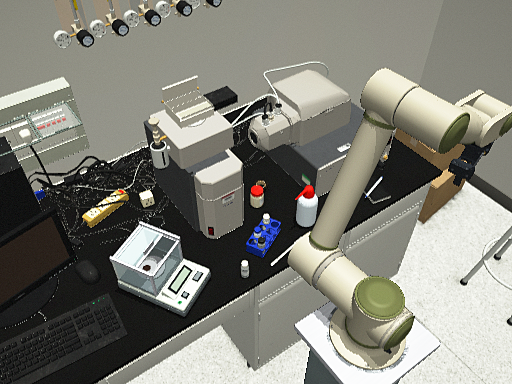

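View pics/top0.png

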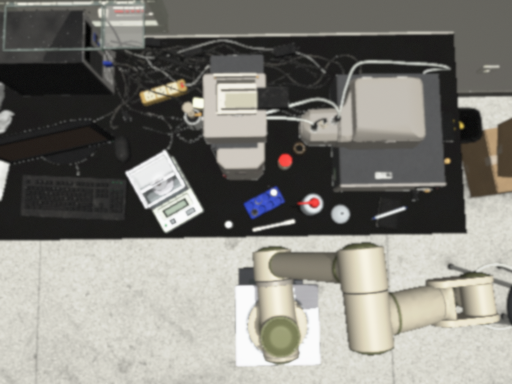

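```bash
cat >> h.py <<'E'
def cloud(n,d):
    K,V=cal(n); v,u=np.mgrid[0:384,0:512]; x=(u-K[0,2])/K[0,0]*d; y=(v-K[1,2])/K[1,1]*d
    P=np.stack([x,-y,-d,np.ones_like(d)],-1)@np.linalg.inv(V).T
    return P[...,:3]
E
python3 - <<'E'
from h import *
for n in ["scene","top"]:
    P=cloud(n,np.load(f"{n}0.npy")); 
    m=(P[...,0]>.3)&(P[...,0]<.75)&(P[...,1]>.24)&(P[...,1]<.6)
    z=P[...,2]
    print(n,np.histogram(z[m],bins=np.arange(-.01,.21,.01)))
    for lo,hi in [(.03,.25),(.045,.056),(.155,.172),(.172,.2)]:
        q=P[m&(z>lo)&(z<hi)][:,:2]
        if len(q)>5:
            r=cv2.minAreaRect((q*1000).astype(np.float32)); print(lo,len(q),r, cv2.boxPoints(r).round().tolist(), np.median(P[m&(z>lo)&(z<hi)][:,2]))
    q=P[m&(z>.172)&(z<.2)]; print(q.mean(0)if len(q) else '', q[:30].round(3).tolist())
E
```

```text
scene (array([2954, 3092,  259,  294,  324,  440,  985,  652,  339,  151,  163,
        150,  151,  172,  150,   87,  754,  812,   40,   13,    0]), array([-0.01,  0.  ,  0.01,  0.02,  0.03,  0.04,  0.05,  0.06,  0.07,
        0.08,  0.09,  0.1 ,  0.11,  0.12,  0.13,  0.14,  0.15,  0.16,
        0.17,  0.18,  0.19,  0.2 ]))
0.03 5383 ((567.287353515625, 449.82830810546875), (405.0272521972656, 174.9015350341797), 31.01971435546875) [[349.0, 420.0], [439.0, 271.0], [786.0, 479.0], [696.0, 629.0]] 0.07717042275561337
0.045 1055 ((500.92718505859375, 409.602783203125), (241.84954833984375, 167.8131866455078), 29.251916885375977) [[354.0, 424.0], [436.0, 277.0], [647.0, 395.0], [565.0, 542.0]] 0.051279390234473476
0.155 1372 ((546.8993530273438, 433.36962890625), (156.26974487304688, 164.7398223876953), 29.16236686706543) [[439.0, 467.0], [519.0, 323.0], [655.0, 400.0], [575.0, 543.0]] 0.1609193631675464
0.172 39 ((556.00146484375, 408.14306640625), (18.774837493896484, 101.4065170288086), 47.929534912109375) [[512.0, 435.0], [587.0, 367.0], [600.0, 381.0], [525.0, 449.0]] 0.178139544258
[... 1756 characters left out ...]
, 466.0], [579.0, 351.0], [601.0, 375.0], [479.0, 490.0]] 0.17749860419403307
[0.53491949 0.42263144 0.17732899] [[0.601, 0.375, 0.172], [0.58, 0.364, 0.172], [0.569, 0.36, 0.173], [0.543, 0.409, 0.18], [0.544, 0.406, 0.178], [0.54, 0.416, 0.177], [0.539, 0.411, 0.183], [0.541, 0.406, 0.174], [0.536, 0.423, 0.18], [0.537, 0.419, 0.179], [0.537, 0.416, 0.176], [0.533, 0.429, 0.182], [0.533, 0.426, 0.179], [0.533, 0.423, 0.18], [0.529, 0.432, 0.183], [0.53, 0.431, 0.176], [0.53, 0.428, 0.173], [0.526, 0.441, 0.178], [0.526, 0.437, 0.18], [0.526, 0.433, 0.179], [0.523, 0.448, 0.176], [0.522, 0.442, 0.186], [0.523, 0.442, 0.173], [0.52, 0.449, 0.174], [0.52, 0.445, 0.174], [0.467, 0.477, 0.173]]
```

Emit:
step_arm(targets=[[[1,0,0,-0.7,0,0,-0.73],[1,0,0,-0.7,0,0,-0.73],[1,0,0,-0.7,0,0,-0.72],[1,0.9,-0.75,0,0,0,0],[1,0.9,-0.75,0,0,0,0],[1,0.9,-0.75,0,0,0,0]]], force=10)

```text
t: 1.75
eef_pos: [0.1963, -0.4272, 0.3018]
orientation: [0.968, 0.252, 0.0, 0.0]
ft_force: [0.6, -0.7, 0.1]
width: 0.34
```

Emit:
step_arm(targets=[[[1,0.9,-0.75,0,0,0,0],[1,0.9,-0.75,0,0,0,0],[1,0.9,-0.75,0,0,0,0],[1,0.9,-0.75,0,0,0,0],[1,0.9,-0.75,0,0,0,0],[1,0.9,-0.75,0,0,0,0],[1,0.9,-0.75,0,0,0,0],[1,0.9,-0.75,0,0,0,0],[1,0.9,-0.75,0,0,0,0],[1,0.9,-0.75,0,0,0,0],[1,0.9,-0.75,0,0,0,0],[1,0.9,-0.75,0,0,0,0]]])

```text
t: 3.25
eef_pos: [0.3472, -0.0334, 0.3019]
orientation: [0.968, 0.252, 0.0, 0.0]
ft_force: [1.0, -0.6, 0.2]
width: 0.005
```

```bash
python3 - <<'E'
from h import *
s=monitor.state(); print(s["t"],s["joint_pos"].round(3),s["eef_pos"].round(4),s["width"],s["ft_force"])
for n in ["scene","top"]:
    im,d=eyes.grab_frame(n); cv2.imwrite(f"pics/{n}1.png",im); np.save(f"{n}1.npy",d)
a=cv2.imread("pics/scene1.png");b=cv2.imread("pics/top1.png")
cv2.imwrite("pics/both1.png",cv2.resize(np.hstack([a,b]),(800,300)))
E
```

```text
3.25 [-0.439 -0.035  1.64  -0.     1.536  0.622] [ 0.3472 -0.0334  0.3019] 0.004761723397680658 [ 1.02632228 -0.5743306   0.17616645]
```

View pics/both1.png

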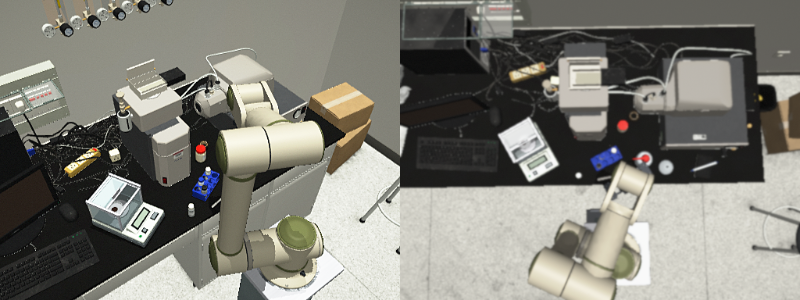

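```bash
cat >> h.py <<'E'
BX,BY,YAW=0.502,0.411,np.radians(29.2)
def b2w(p,bx=None,by=None,yaw=None):
    bx=BX if bx is None else bx; by=BY if by is None else by; yaw=YAW if yaw is None else yaw
    c,s=np.cos(yaw),np.sin(yaw); return np.array([bx+c*p[0]-s*p[1],by+s*p[0]+c*p[1],p[2]])
def w2b(p):
    c,s=np.cos(YAW),np.sin(YAW); d=np.array(p)-[BX,BY,0]; return np.array([c*d[0]+s*d[1],-s*d[0]+c*d[1],d[2]])
E
cat > ov.py <<'E'
from h import *
import sys
k=sys.argv[1]; op=float(sys.argv[2])
for n,(r0,r1,c0,c1) in {"scene":(215,325,100,220),"top":(140,240,115,215)}.items():
    a=cv2.imread(f"pics/{n}{k}.png"); f=6 if n=="scene" else 6
    z=cv2.resize(a[r0:r1,c0:c1],None,fx=f,fy=f,interpolation=cv2.INTER_CUBIC)
    def line(ps,col):
        q=[((w2pix(n,b2w(np.array(p)/1000))-[c0,r0]+.5)*f).astype(int) for p in ps]
        cv2.polylines(z,[np.array(q)],True,col,1)
    line([(-125,-85,51),(-125,85,51),(-30,85,51),(-30,-85,51)],(0,0,255))
    line([(-109,-56,57),(-109,-24,57),(-93,-24,57),(-93,-56,57)],(0,200,0))
    line([(-25,-79,166),(-25,79,166),(121,79,166),(121,-79,166)],(255,0,0))
    line([(-12+op,-25,178.5),(-12+op,25,178.5),(-12+op,25,160.5),(-12+op,-25,160.5)],(255,0,255))
    cv2.imwrite(f"pics/ov_{n}{k}_{sys.argv[2]}.png",z)
E
python3 ov.py 0 52
python3 - <<'E'
from h import *
L=[]
for n in ["scene","top"]:
  for k in "01":
    P=cloud(n,np.load(f"{n}{k}.npy")).reshape(-1,3)
    q=np.array([w2b(p) for p in P[(P[:,2]>.168)&(P[:,2]<.19)&(abs(P[:,0]-.53)<.1)&(abs(P[:,1]-.42)<.1)]])
    q=q[abs(q[:,1])<.03]
    print(n,k,len(q),q.mean(0).round(4),q.min(0).round(4),q.max(0).round(4),np.percentile(q[:,0],[10,50,90]).round(4))
E
```

```text
scene 0 49 [ 0.0374 -0.0002  0.1762] [ 0.0319 -0.0278  0.1681] [0.0992 0.022  0.1861] [0.0335 0.0355 0.0382]
scene 1 49 [0.0355 0.0004 0.1762] [ 0.0319 -0.0263  0.1681] [0.0412 0.0222 0.1863] [0.0338 0.0352 0.0379]
top 0 27 [ 0.0371 -0.0008  0.1765] [ 0.0315 -0.0251  0.1681] [0.0968 0.0242 0.1859] [0.0324 0.034  0.0362]
top 1 25 [ 0.0379 -0.0023  0.1778] [ 0.032  -0.0298  0.1681] [0.0906 0.0233 0.186 ] [0.0323 0.0336 0.0361]
```

View pics/ov_scene0_52.png

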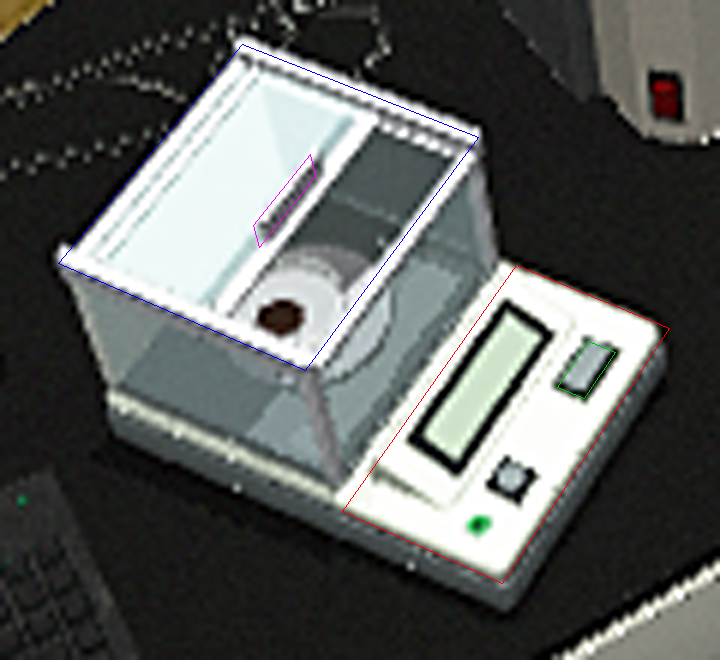

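View pics/ov_top0_52.png

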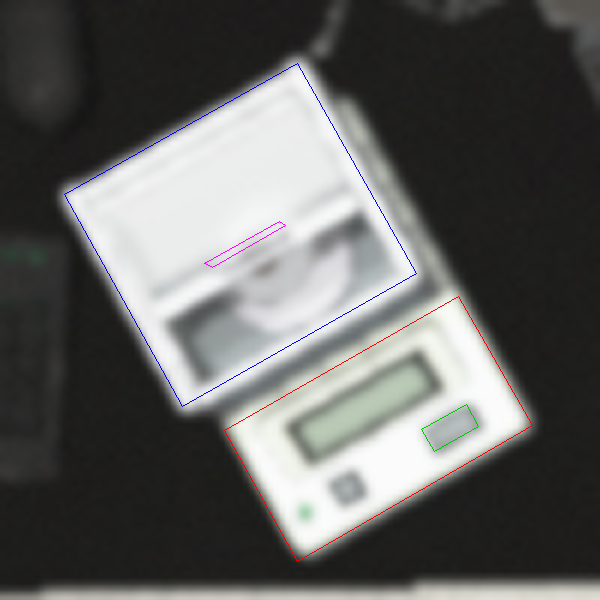

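Emit:
step_arm(targets=[[[1,0.78,-0.95,0,0,0,0],[1,0.78,-0.95,0,0,0,0],[1,0.78,-0.95,0,0,0,0],[1,0.78,-0.95,0,0,0,0],[1,0.78,-0.95,0,0,0,0],[1,0.78,-0.95,0,0,0,0],[1,0.78,-0.95,0,0,0,0],[1,0.78,-0.95,0,0,0,0],[1,0.78,-0.95,0,0,0,0],[1,0.78,-0.95,0,0,0,0],[1,0.78,-0.95,0,0,0,0],[1,0,0,0,0,0,0]]])

```text
t: 4.85
eef_pos: [0.4192, 0.3656, 0.301]
orientation: [0.967, 0.253, -0.0, 0.0]
ft_force: [-0.4, -0.4, 0.6]
width: 0.006
```

```bash
python3 - <<'E'
from h import *
s=monitor.state(); print(s["t"],s["joint_pos"].round(3),s["eef_pos"].round(4),w2b(s["eef_pos"]).round(4),s["orientation"],s["ft_force"])
E
```

```text
4.85 [ 0.504  0.357  1.155 -0.     1.63   1.564] [0.4192 0.3656 0.301 ] [-0.0944  0.0007  0.301 ] [ 9.67479872e-01  2.52947602e-01 -4.34660217e-04  1.41363240e-04] [-0.3588269  -0.41703173  0.59025958]
```

Emit:
step_arm(targets=[[[1,1,0,0,0,0,0],[1,1,0,0,0,0,0],[1,1,0,0,0,0,0],[1,1,0,0,0,0,0],[1,1,0,0,0,0,0],[1,0,0,0,0,0,0],[1,0,0,0.9,0,0,0],[1,0,0,0.9,0,0,0],[1,0,0,0.9,0,0,0],[1,0,0,0.9,0,0,0],[1,0,0,0,0,0,0]]])

```text
t: 6.22
eef_pos: [0.5487, 0.4364, 0.1926]
orientation: [0.968, 0.252, -0.002, 0.001]
ft_force: [0.2, 0.5, -0.2]
width: 0.002
```

```bash
python3 - <<'E'
from h import *
s=monitor.state(); print(s["t"],s["joint_pos"].round(3),s["eef_pos"].round(4),w2b(s["eef_pos"]).round(4),s["orientation"],s["ft_force"])
for n in ["scene","top"]:
    im,d=eyes.grab_frame(n); cv2.imwrite(f"pics/{n}2.png",im); np.save(f"{n}2.npy",d)
a=cv2.imread("pics/scene2.png")[180:330,80:280];b=cv2.imread("pics/top2.png")[110:260,80:280]
cv2.imwrite("pics/both2.png",cv2.resize(np.vstack([a,b]),(800,600)) if 0 else cv2.resize(np.hstack([a,b]),(800,300),interpolation=2))
E
```

```text
6.225 [ 0.504  0.688  0.88  -0.     1.577  1.565] [0.5487 0.4364 0.1926] [ 0.0532 -0.0006  0.1926] [ 9.67750533e-01  2.51902467e-01 -1.92454277e-03  5.91566304e-04] [ 0.16895986  0.51838684 -0.17940578]
```

View pics/both2.png

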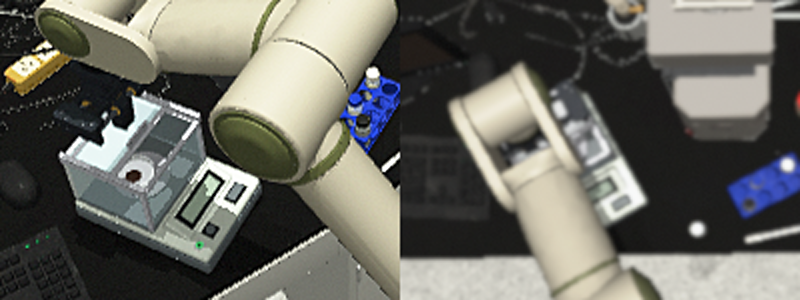

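```bash
python3 ov.py 2 49
```

```text
(no output)
```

View pics/ov_scene2_49.png

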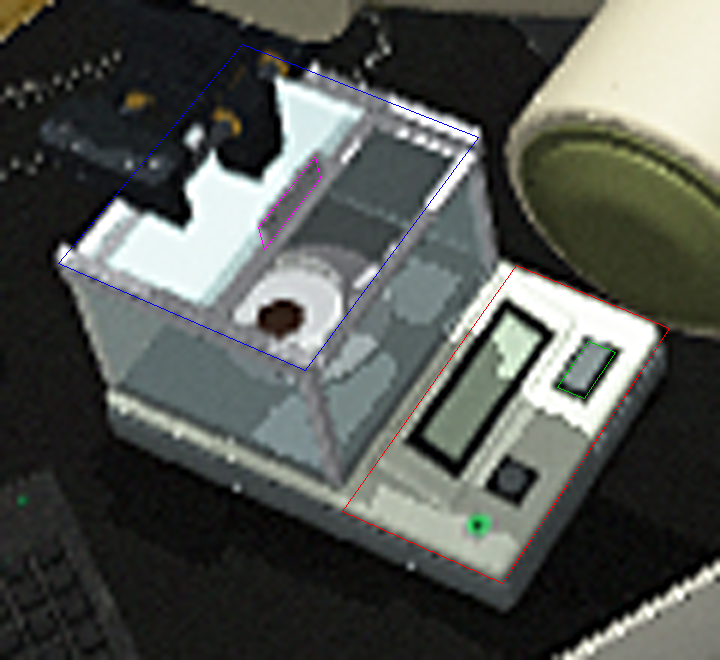

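```bash
python3 - <<'E'
from h import *
s=monitor.state(); e=s["eef_pos"]
for p in [e,e+[0,0,.03],e+[0,0,.064],b2w([.0532,.0935,.257]),b2w([.0532,-.0935,.257])]:
    print(((w2pix("scene",p)-[100,215]+.5)*6).round())
d=np.load("scene2.npy"); P=cloud("scene",d)
for r in range(228,256,3):
    print(r,[(c,*w2b(P[r,c]).round(3)) for c in range(118,150,5)])
E
```

```text
[253. 158.]
[242. 120.]
[230.  76.]
[116. 220.]
[341. -49.]
228 [(118, np.float64(0.082), np.float64(0.047), np.float64(0.293)), (123, np.float64(0.066), np.float64(0.044), np.float64(0.298)), (128, np.float64(0.051), np.float64(0.04), np.float64(0.301)), (133, np.float64(0.033), np.float64(0.039), np.float64(0.309)), (138, np.float64(0.033), np.float64(0.021), np.float64(0.289)), (143, np.float64(0.027), np.float64(0.009), np.float64(0.28)), (148, np.float64(0.024), np.float64(-0.008), np.float64(0.263))]
231 [(118, np.float64(0.069), np.float64(0.061), np.float64(0.302)), (123, np.float64(0.067), np.float64(0.046), np.float64(0.285)), (128, np.float64(0.048), np.float64(0.046), np.float64(0.296)), (133, np.float64(0.031), np.float64(0.044), np.float64(0.302)), (138, np.float64(0.032), np.float64(0.025), np.float64(0.281)), (143, np.float64(0.021), np.float64(0.018), np.float64(0.279)), (148, np.float64(0.082), np.float64(-0.064), np.float64(0.157))]
234 [(118, np.float64(0.064), np.float64(0.069), np.float64(0.3)), (123, np.float64(0.248), np.float64(-0.11), np.float64(0.003)), (12
[... 2783 characters left out ...]
p.float64(0.073), np.float64(0.027), np.float64(0.163)), (138, np.float64(0.062), np.float64(0.019), np.float64(0.159)), (143, np.float64(0.037), np.float64(0.023), np.float64(0.178)), (148, np.float64(0.035), np.float64(0.005), np.float64(0.159))]
255 [(118, np.float64(0.107), np.float64(0.056), np.float64(0.163)), (123, np.float64(0.094), np.float64(0.05), np.float64(0.163)), (128, np.float64(0.082), np.float64(0.042), np.float64(0.16)), (133, np.float64(0.066), np.float64(0.038), np.float64(0.165)), (138, np.float64(0.052), np.float64(0.031), np.float64(0.165)), (143, np.float64(0.038), np.float64(0.025), np.float64(0.166)), (148, np.float64(0.087), np.float64(-0.043), np.float64(0.054))]
```

Emit:
step_arm(targets=[[[1,0.1,0,0.2,0,0,0],[1,0,0,0.2,0,0,0],[1,0,0,0.2,0,0,0],[1,0,0,0.2,0,0,0],[1,0,0,0,0,0,0]]])

```text
t: 6.95
eef_pos: [0.5521, 0.4393, 0.169]
orientation: [0.968, 0.252, -0.001, 0.0]
ft_force: [0.5, -0.9, 0.1]
width: 0.003
```

```bash
python3 - <<'E'
from h import *
s=monitor.state(); print(s["t"],s["eef_pos"].round(4),w2b(s["eef_pos"]).round(4),s["ft_force"])
E
```

```text
6.95 [0.5521 0.4393 0.169 ] [0.0575 0.0003 0.169 ] [ 0.49260935 -0.86910075  0.13355314]
```

Emit:
step_arm(targets=[[[1,-0.15,0,0,0,0,0],[1,-0.15,0,0,0,0,0],[1,-0.15,0,0,0,0,0],[1,-0.15,0,0,0,0,0],[1,-0.15,0,0,0,0,0],[1,-0.15,0,0,0,0,0]]])

```text
t: 7.7
eef_pos: [0.5285, 0.4261, 0.17]
orientation: [0.968, 0.252, 0.0, -0.0]
ft_force: [-0.1, 0.7, 1.0]
width: 0.005
```

```bash
python3 - <<'E'
from h import *
s=monitor.state(); print(s["t"],w2b(s["eef_pos"]).round(4),s["ft_force"])
im,d=eyes.grab_frame("scene"); cv2.imwrite("pics/scene3.png",im);eyes.grab_frame("top"); cv2.imwrite("pics/top3.png",im)
E
python3 ov.py 3 25
```

```text
7.7 [0.0305 0.0003 0.17  ] [-0.11300066  0.67398907  1.01017147]
```

View pics/ov_scene3_25.png

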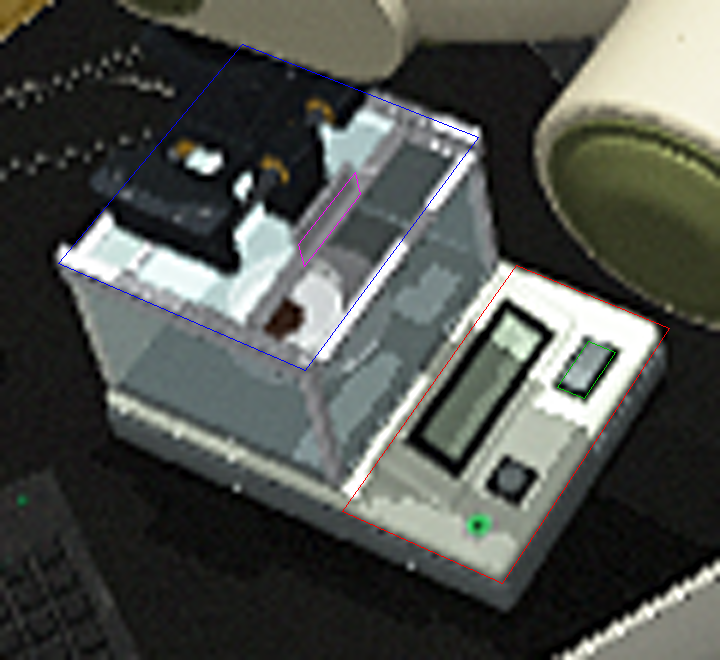

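Emit:
step_arm(targets=[[[1,-0.15,0,0,0,0,0],[1,-0.15,0,0,0,0,0],[1,-0.15,0,0,0,0,0],[1,-0.15,0,0,0,0,0],[1,-0.15,0,0,0,0,0],[1,-0.07,0,0,0,0,0]]])

```text
t: 8.55
eef_pos: [0.507, 0.414, 0.1698]
orientation: [0.968, 0.252, -0.0, 0.0]
ft_force: [1.2, -0.1, 0.6]
width: 0.006
```

Emit:
step_arm(targets=[[[1,-0.07,0,0,0,0,0],[1,-0.07,0,0,0,0,0]]])

```text
t: 8.8
eef_pos: [0.5035, 0.4121, 0.1697]
orientation: [0.968, 0.252, 0.0, 0.0]
ft_force: [0.7, -0.7, 0.3]
width: 0.005
```

```bash
python3 - <<'E'
from h import *
s=monitor.state(); print(s["t"],w2b(s["eef_pos"]).round(4),s["ft_force"])
im,d=eyes.grab_frame("scene"); cv2.imwrite("pics/scene4.png",im);eyes.grab_frame("top"); cv2.imwrite("pics/top4.png",im)
E
python3 ov.py 4 5
```

```text
8.8 [0.0018 0.0002 0.1697] [ 0.6855407  -0.6894766   0.27780669]
```

View pics/ov_scene4_5.png

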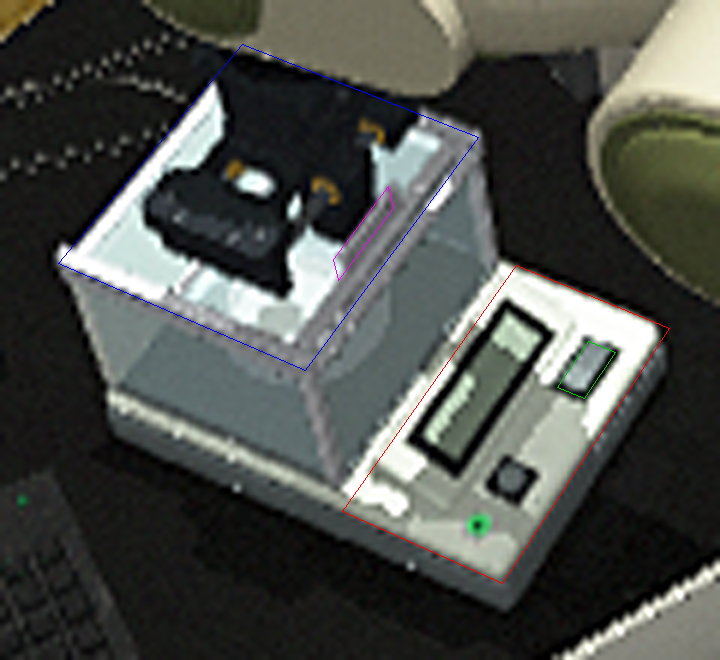

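Emit:
step_arm(targets=[[[1,-0.05,0,0,0,0,0],[1,-0.05,0,0,0,0,0],[1,-0.05,0,0,0,0,0]]])

```text
t: 9.28
eef_pos: [0.5015, 0.4111, 0.1699]
orientation: [0.968, 0.252, 0.003, -0.001]
ft_force: [13.5, 10.1, -6.3]
width: 0.004
```

Emit:
step_arm(targets=[[[1,-0.04,0,0,0,0,0]]])

```text
t: 9.4
eef_pos: [0.5014, 0.411, 0.17]
orientation: [0.968, 0.252, 0.004, -0.002]
ft_force: [17.7, 12.4, -8.4]
width: 0.004
```

Emit:
step_arm(targets=[[[1,-0.04,0,0,0,0,0]]])

```text
t: 9.52
eef_pos: [0.5014, 0.4109, 0.1701]
orientation: [0.968, 0.252, 0.006, -0.002]
ft_force: [22.8, 15.5, -10.4]
width: 0.005
```

Emit:
step_arm(targets=[[[1,0.13,0,0,0,0,0],[1,0.2,0,0,0,0,0],[1,0,0,0,0,0,0],[1,0,0,-0.5,0,0,0],[1,0,0,-1,0,0,0],[1,0,0,-1,0,0,0],[1,0,0,-0.5,0,0,0],[1,-1,0,0,0,0,0],[1,-1,0,0,0,0,0],[1,-1,0,0,0,0,0],[1,-0.5,0,0,0,0,0],[1,0,0,0,0,0,0]]])

```text
t: 11.02
eef_pos: [0.4139, 0.3622, 0.2603]
orientation: [0.968, 0.252, 0.0, -0.0]
ft_force: [-0.0, -0.3, -0.4]
width: 0.005
```

```bash
python3 - <<'E'
from h import *
s=monitor.state(); print(s["t"],w2b(s["eef_pos"]).round(4),s["ft_force"])
for n in ["scene","top"]:
    im,d=eyes.grab_frame(n); cv2.imwrite(f"pics/{n}5.png",im)
    P=cloud(n,d).reshape(-1,3); q=np.array([w2b(p) for p in P if .168<p[2]<.185 and abs(p[0]-.5)<.1 and abs(p[1]-.42)<.1]); 
    if len(q): q=q[abs(q[:,1])<.022]; print(n,len(q),np.median(q,0))
E
python3 ov.py 5 0
```

```text
11.025 [-0.1007  0.0004  0.2603] [-0.01753037 -0.30123385 -0.42994475]
scene 23 [-0.01339644  0.01148575  0.17619837]
top 3 [0.05345917 0.00203571 0.16821887]
```

View pics/ov_scene5_0.png

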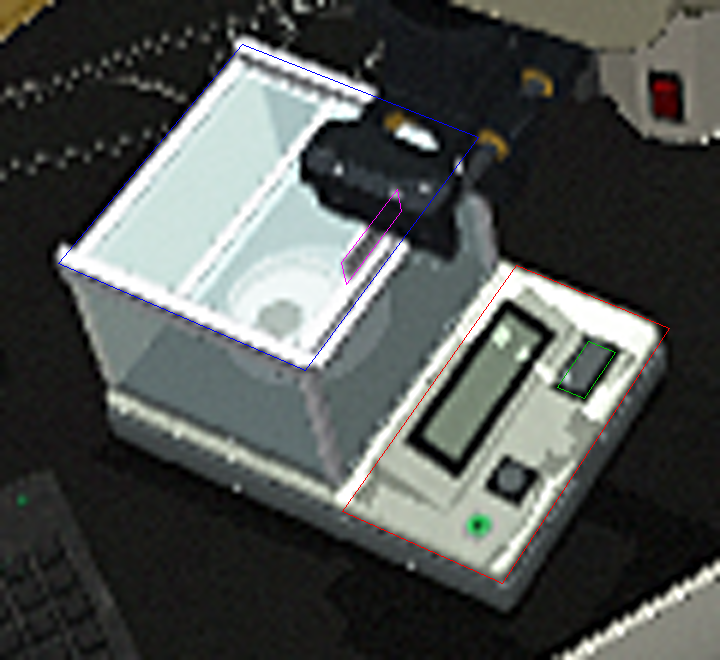

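Emit:
step_arm(targets=[[[1,0,0.67,0,0,0,0],[1,0,0.67,0,0,0,0],[1,0,0,0.9,0,0,0],[1,0,0,1,0,0,0],[1,0,0,1,0,0,0],[1,0,0,1,0,0,0],[1,0,0,1,0,0,0],[1,0,0,0.8,0,0,0],[1,0,0,0.4,0,0,0],[1,0,0,0,0,0,0]]])

```text
t: 12.38
eef_pos: [0.4345, 0.3268, 0.0763]
orientation: [0.968, 0.252, -0.001, 0.0]
ft_force: [0.2, -0.3, 0.7]
width: 0.009
```

```bash
python3 - <<'E'
from h import *
s=monitor.state(); print(s["t"],w2b(s["eef_pos"]).round(4),s["ft_force"])
im,d=eyes.grab_frame("scene"); cv2.imwrite("pics/scene6.png",im); cv2.imwrite("pics/top6.png",im)
E
python3 ov.py 6 0
```

```text
12.375 [-0.1    -0.0406  0.0763] [ 0.20717015 -0.27293271  0.73248667]
```

View pics/ov_scene6_0.png

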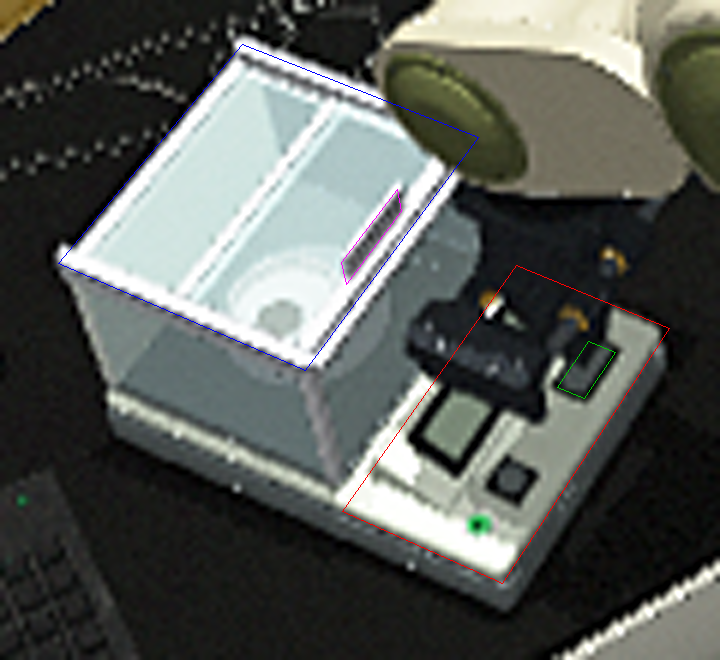

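Emit:
step_arm(targets=[[[1,-0.04,0,0.2,0,0,0],[1,0,0,0.2,0,0,0],[1,0,0,0.1,0,0,0],[1,0,0,0,0,0,0]]])

```text
t: 12.92
eef_pos: [0.433, 0.3267, 0.0616]
orientation: [0.968, 0.252, -0.0, 0.0]
ft_force: [0.3, -0.2, 0.3]
width: 0.008
```

Emit:
step_arm(targets=[[[1,0,0,0.07,0,0,0],[1,0,0,0.07,0,0,0],[1,0,0,0,0,0,0]]])

```text
t: 13.3
eef_pos: [0.4331, 0.3268, 0.0575]
orientation: [0.968, 0.252, 0.0, -0.0]
ft_force: [-0.2, -0.5, -0.7]
width: 0.007
```

Emit:
step_arm(targets=[[[1,0,0,0.06,0,0,0],[1,0,0,0.05,0,0,0],[1,0,0,0,0,0,0]]])

```text
t: 13.68
eef_pos: [0.4331, 0.3268, 0.0543]
orientation: [0.968, 0.252, 0.0, -0.0]
ft_force: [-1.4, 0.3, 2.4]
width: 0.003
```

Emit:
step_arm(targets=[[[1,0,0,0.04,0,0,0],[1,0,0,0,0,0,0]]])

```text
t: 13.92
eef_pos: [0.4331, 0.3268, 0.0534]
orientation: [0.968, 0.252, 0.0, -0.0]
ft_force: [-2.1, -0.4, 5.3]
width: 0.005
```

Emit:
step_arm(targets=[[[1,0,0,0.05,0,0,0],[1,0,0,0,0,0,0]]])

```text
t: 14.18
eef_pos: [0.4332, 0.3268, 0.0531]
orientation: [0.968, 0.252, 0.001, -0.0]
ft_force: [-5.5, -3.1, 17.9]
width: 0.006
```

Bottom stop reached at z ≈ 53 mm, with force rising to 18 N. Now I raise the finger and retreat.

Emit:
step_arm(targets=[[[1,0,0,-0.15,0,0,0],[1,0,0,-0.3,0,0,0],[1,0,0,-1,0,0,0],[1,0,0,-1,0,0,0],[1,0,0,-1,0,0,0],[1,0,0,-1,0,0,0],[1,0,0,-1,0,0,0],[1,-1,0,-1,0,0,0],[1,-1,0.5,0,0,0,0],[1,-1,1,0,0,0,0],[1,0,1,0,0,0,0],[1,0,0,0,0,0,0]]])

```text
t: 15.68
eef_pos: [0.3915, 0.2163, 0.2453]
orientation: [0.968, 0.251, 0.0, 0.0]
ft_force: [0.6, 1.1, 0.3]
width: 0.009
```

```bash
python3 - <<'E'
from h import *
s=monitor.state(); print(s["t"],s["eef_pos"],w2b(s["eef_pos"]).round(4),s["ft_force"])
D={}
for n in ["scene","top"]:
    im,d=eyes.grab_frame(n); cv2.imwrite(f"pics/{n}7.png",im)
    P=cloud(n,d).reshape(-1,3); q=np.array([w2b(p) for p in P if .04<p[2]<.185 and abs(p[0]-.48)<.15 and abs(p[1]-.4)<.15])
    for nm,x,y in [("tare",-.101,-.04),("power",-.101,.036)]:
        m=(abs(q[:,0]-x)<.006)&(abs(q[:,1]-y)<.008); print(n,nm,m.sum(),np.median(q[m],0).round(4))
    m=(q[:,2]>.168)&(abs(q[:,1])<.022)&(q[:,0]<.05); print(n,"lip",m.sum(),np.median(q[m],0).round(4))
E
python3 ov.py 7 0; python3 -c "
import cv2
a=cv2.imread('pics/ov_scene7_0.png');cv2.imwrite('pics/f7.png',a)"
```

```text
15.675 [0.39153139 0.21632125 0.24526051] [-0.1914 -0.116   0.2453] [0.59970968 1.05095466 0.29430005]
scene tare 14 [-0.1025 -0.0401  0.0563]
scene power 20 [-0.1013  0.0383  0.0565]
scene lip 41 [-0.0134  0.0035  0.176 ]
top tare 0 [nan nan nan]
top power 14 [-0.1008  0.0357  0.0563]
top lip 20 [-0.0156 -0.0012  0.1786]
  return _methods._mean(a, axis=axis, dtype=dtype,
  ret = um.true_divide(
```

View pics/ov_scene7_0.png

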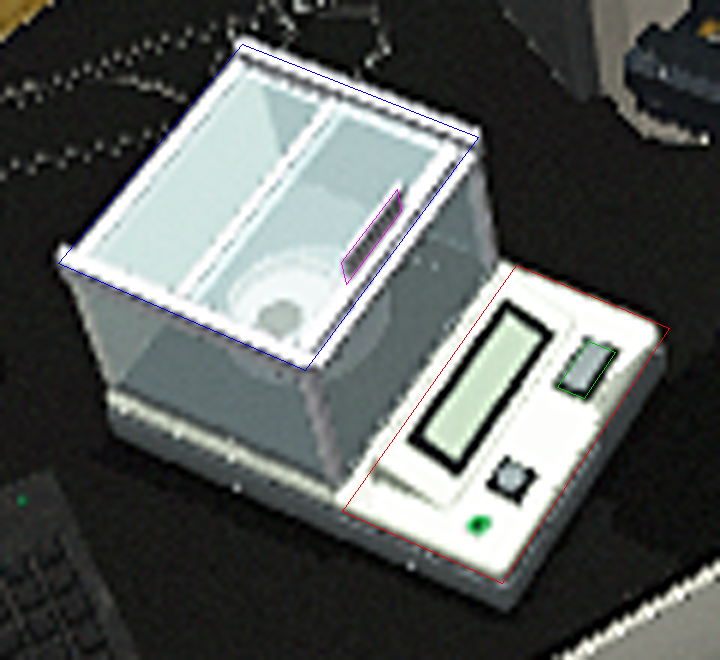

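View pics/top7.png

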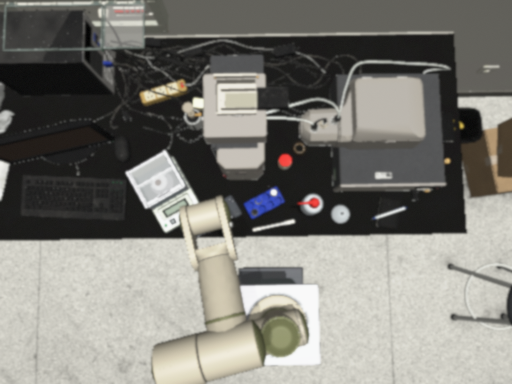

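The scene view shows the lid closed, with the lip on the shut outline around (370, 235). The tare key is up inside its outline at about (588, 370), and the dish is still on the pan. The other objects look unmoved, and the arm is clear at z = 0.245 m. Handing in.

```bash
python3 - <<'E'
from h import *
ticket.job_done(); print(monitor.state()["t"])
E
```

```text
the job is handed in; nothing more can be done
the job is handed in; nothing more can be done
```

I closed the lid, pressed the tare key to its stop and released it, and then handed the job in at about 15.8 s of the 40 s allowed. No verdict is reported back.

**Lid:** I used the closed fingertips behind the lip and drew the lid about 49 mm until it met the front sill. The push peaked at about 28 N against the 35 N limit, which is firmer than "gently" needed. Afterwards the depth reading put the lip at x ≈ -13 to -16 mm, against -14 mm expected when shut, and the picture matched the shut outline.

**Tare key:** I pressed at its centre until it bottomed at TCP z ≈ 53 mm, with about 18 N upward on the tool. After release its top read 56.3 mm in the scene camera, so it is up (57 mm nominal). The arm hid it from the top camera, so that is one camera only.

**On/off key and the rest:** The on/off key was not touched and reads as up in both cameras. By eye, the dish and the loose things look unmoved; I did not measure their positions at the end. The arm is clear of everything.

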